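Roll the tub under the dispenser and hold its spring gate at the mark

TASK

Push the open white tub along the roller track until it stands fully home in the bay, its end against the end stop under the dispenser's chute. Only then take hold of the pull bar of the dispenser's spring-return slide, draw it straight out until the bar is level with the ridge of the marker clip on the rail beside it, and keep it there: finish while still holding the bar at the mark. Leave everything else on the worktop where it stands.

Things in the scene. Friction and masses are not known exactly. Their poses are not given: they have to be found in the camera images.
- station: Fixed filling station: wooden board 165 x 450 mm with a roller track along its y; the tub is pushed towards its -y (to the right). Origin on the worktop, on the track's centre line; x points away from the robot. Free-turning rollers, tops at z = 34 mm, lie at y = +192 to -87 mm between steel side guides (inner faces x = -67 and +67 mm, tops at z = 42 mm). Open at the +y end.
- bay_stop (a point): Middle of the end stop of the bay, at roller height: the upright steel face across the track's right-hand end, at y = -120 mm in the station's frame (tower face and a plate 90 mm high). Axes as the station's. A small chute juts over the bay 47 mm from this face, underside at least 104 mm above the worktop.
- tower (a point): Top of the dispenser tower's housing, on its axis, 160 mm above the worktop. The tower is a steel box 132 x 98 mm (x, y) with a round metal hopper on it (diameter 96 mm, its axis 15 mm behind this point, black lid, top of its knob 240 mm above the worktop). Axes as the station's. The slide comes out of its front, towards -x.
- rail_end (a point): Front end of the steel marker rail, 6 mm wide, its top 142 mm above the worktop; the rail runs back along the station's x to the tower, 46 mm to the right of the slide's middle.
- tub: Loose open-topped white plastic tub, 120 mm (x) x 130 mm (y) x 60 mm high, upright flat walls 4 mm thick, 0.2 to 0.45 kg. Origin: centre of its underside. It stands on the rollers with its y along the track. Fully home, its origin is at about y = -55 mm in the station's frame.
- gate_slide (a joint): Travel of the spring-return slide in m: 0 closed, growing as it is pulled straight out towards the station's -x; end of travel 0.09. The spring pulls back with 4.5 N when closed, plus 0.9 N per 10 mm, and shuts the slide when let go. It reads on while the bar is held.
- pull_bar (a point): Dark round bar on the front end of the slide: 14 mm diameter, 64 mm long, level, along the station's y, to be pinched from above across its thickness. Origin: middle of the bar, on its axis, 172 mm above the worktop. Axes as the station's. It stands on a 6 mm thick web 28 mm above the slide's plate; 57 mm of free space behind it when closed. A thin fin at its right end points down to the marker.
- marker: White plastic clip 14 x 14 x 18 mm fixed on the marker rail, with a thin dark ridge on top along the station's y: the mark. Origin: centre of its underside, straight below the ridge, 127 mm above the worktop and 46 mm to the right of the bar's middle. Axes as the station's. The ridge is 30 to 55 mm in front of the closed bar; at the mark the bar's axis has the same station x as the ridge.
- honey_jar: Bystander: glass jar with black lid, 63 mm diameter, 94 mm high, behind the track. Origin: centre of its underside. Leave alone.
- spice_jar: Bystander: small spice jar, 47 mm diameter, 98 mm high, in front of the bay. Origin: centre of its underside. Leave alone.
- striped_mug: Bystander: striped mug, 84 x 117 x 95 mm, to the left. Origin: centre of its underside. Leave alone.
- salt_shaker: Bystander: shaker with light contents, 44 mm diameter, 90 mm high, behind the track. Origin: centre of its underside. Leave alone.
- glass_jar: Bystander: clear jar with lid, 72 mm diameter, 112 mm high, at the right. Origin: centre of its underside. Leave alone.
- oil_bottle: Bystander: tall dark bottle, 61 mm wide, 267 mm high, at the back right. Origin: centre of its underside. Leave alone.
- wooden_spoon: Bystander: wooden spoon lying along the front edge at the left, 310 x 47 x 14 mm. Origin: centre of its underside. Leave alone.

How it is judged (in metres and radians):
On the way, in this order (a step that is already met when the one before it is completed fails the run):
1. the tub stands fully home in the bay, with the slide still closed (y of tub in the frame of station between -0.062 and -0.047 m and angle between tub's own z axis and vertical below 0.08 rad and z of tub in the frame of station below 0.042 m and value of joint gate_slide below 0.01 m), for 0.2 s.
2. the fingers hold the bar at the mark (x of pull_bar in the frame of marker between -0.005 and 0.005 m and contact force between the fingers and gate_slide above 2 N), for 0.2 s.
At the end, for the whole second after the job is handed in: The tub is upright on the rollers with its end within 8 mm of the end stop and at rest; the bar's axis is within 5 mm of the marker's ridge along the slide, still, and held there by the fingers (more than 2 N), not by the tub (all of step 2 and y of tub in the frame of station between -0.062 and -0.047 m and angle between tub's own z axis and vertical below 0.08 rad and z of tub in the frame of station below 0.042 m and velocity of joint gate_slide between -0.01 and 0.01 m/s and linear speed of tub below 0.01 m/s and contact force between gate_slide and tub below 0.5 N); the arm keeps its last pose, push and grip.
It fails at once if the slide is drawn more than 15 mm while the tub is not home (value of joint gate_slide above 0.015 m and not (y of tub in the frame of station between -0.062 and -0.047 m and angle between tub's own z axis and vertical below 0.08 rad and z of tub in the frame of station below 0.042 m)).
It fails at once if the tub is tipped (angle between tub's own z axis and vertical above 0.35 rad).
It fails at once if a bystander is shifted more than 30 mm (distance of any of honey_jar, spice_jar, striped_mug, salt_shaker, glass_jar, oil_bottle, wooden_spoon from where it was at the start of the episode above 0.03 m).
It also fails if it takes over 45 s, if anything falls off the work surface, if the arm or the gripper's body presses on something with over 40 N, if the wrist force passes 120 N, or if a joint passes its speed limit or range.

ROBOT

A 6-joint arm with a two-finger parallel gripper is mounted at the origin on a cart in front of the work surface, level with it; the furniture and walls round the work are solid. World frame = base frame: x ahead of the robot, y to its left, z up, the work surface at z = 0. Lengths are in mm, angles in rad, forces in N, time in s.
With the tool pointing down it reaches from about 350 to 975 mm from the base axis. Payload 7.1 kg.
Tool frame: the origin (TCP) lies midway between the tips of the shut fingers; the grasp point (between the pads) lies 19 mm behind it (ctrl.tcp_to_grasp is the distance from the TCP to the grasp point, in mm); z points along the fingers, y is the line along which they close (so a half turn about z gives the same grasp; the last joint's range is limited). The gripper opens to 88 mm and grips with 3 to 60 N. Pads are 20 mm wide; open, the fingers measure 115 mm over their backs; the gripper's body (75 mm by 178 mm) begins 61 mm behind the grasp point.
Start: joints at [-1.213, 0.423, 1.63, -0, 1.089, -0.019], TCP at [229.983, -581.13, 222.675] pointing down, gripper open.
Joint ranges: [-3, 3], [-0.9, 2.11], [0.09, 2.58], [-1.31, 4.45], [0.11, 2.69], [-2.54, 2.54]. Speed limits (rad/s): [2.39, 2.39, 3.01, 3.14, 3.14, 3.14].

INTERFACE

Orientations are given as a rotation vector (axis times angle).
In Python, from workcell import get_obs, cams, ticket, boxes_of, ctrl gives the robot as it stands.
- The arm moves only by the shell command python3 -m creep 'ROWS' [OPENING]. ROWS is JSON, one flat list of numbers, 4 for each row, row after row: the shift along the world's x, y, z in m, then the turn about the world's z in rad. In form: [tx, ty, tz, spin, tx, ty, tz, spin, ...]. A call has 1 to 10 rows; each row is the pose to reach, as a shift and turn from the pose commanded when the call began; what a row does not reach only later rows make up. A row lasts 1/12 s, in which the tool goes at most 41.7 mm and 7.16 degrees, less where a joint would pass 70% of its speed; a pose out of reach is approached as far as the arm can. A call with a gripper value outside its range is refused whole. OPENING is the opening, from 0 (shut) to 1 (fully open), set as the call begins (- or left out, the last holds). The fingers move at their own pace and stop on an object; the grip force is fixed at half the most. Time passes only in rows, so rows that repeat a pose let the fingers close. It gives the time, the measured TCP pose, the force, the opening and the grip force at its end, in the units of the state.
- get_obs(): the state, without advancing time (a new reading comes with each control period).
- cams.get_image(name): name is "scene" or "top" or "wrist"; returns (picture, depth): 480x640x3 uint8, red, green, blue; 480x640 float32, mm along the optical axis (not along the pixel's ray), 0 where there is no reading.
- cams.get_calibration(name): a dict with "mtx" (3x3 intrinsics, pixels), "D" ([k1, k2, p1, p2, k3] as OpenCV has them; the pictures are not rectified), "R" (3x3) and "t" (3): a world point X has camera coordinates R X + t; the wrist camera has in their place "mount" (4x4, takes a point from camera to tool coordinates, whose origin is the TCP and whose axes are the flange's). Camera axes: x right, y down, z forward; pixel columns grow to the right and rows downward; lengths in mm; the calibration is good to about 2 mm. A picture is of the moment at which its call begins: read the wrist's pose just before it. get_calibration takes no time and is no camera call.
- ticket.close_job(): hands the job in; it is judged then, once.
Trained networks look in the newest picture that a camera, given by its name, has taken for a name from the list of things; names that differ only in an ending like _2 or _b are one class to them, and where a whole thing is asked for, a point or a joint stands for the part that bears it (a point fixed in the world has none). Each returns a list of dicts, best first, with "score" (0 to 1); they miss things now and then, are a little off and sometimes report something else, mostly with a low value. They report only what shows in the picture. A call takes as long as a camera call.
- boxes_of(camera, target): "centre" ([column, row] in pixels, amid what is visible of it).
The state is a dict: "t": time; "qpos": joint angles; "qvel": joint speeds; "joint_torque": joint torques, N m; "ee_pos": TCP position; "orientation": TCP orientation; "ft_force": force on the tool from outside, world axes, zero at the start; "moment": the same for the moment, N m; "width": finger opening in mm; "grasp_force": force on a finger pad.
Only numpy, scipy, OpenCV 4.12 (cv2) and the standard library are available. Lean on these libraries where they do the work, as an engineer would, in place of code of your own. Each camera call takes 0.05 s, during which the arm holds its last target. There are 200 camera calls.

## Working session

There is one attempt and no reset: what is moved stays moved. The work goes in short steps, Python scripts to look and compute and a shell command to move; the robot and the scene stay as the last step left them, time stands still between calls to the robot, and variables do not carry over. Pictures are saved under pics/ and viewed, at most 10 in all, crops included, and the job is handed in when it is done.

```bash
mkdir -p pics
cat > h.py <<'E'
import numpy as np, cv2
from workcell import get_obs, cams, ticket, boxes_of, ctrl
from scipy.spatial.transform import Rotation as Rn
def pose(cam):
    c=cams.get_calibration(cam); 
    if 'R' in c: return c,np.array(c['R']),np.array(c['t']).ravel()
    o=get_obs(); M=np.array(c['mount']); Rt=Rn.from_rotvec(np.array(o['orientation']).ravel()).as_matrix()
    Rw=Rt@M[:3,:3]; p=Rt@M[:3,3]+np.array(o['ee_pos']); return c,Rw.T,-Rw.T@p
def ray(P,px):
    c,R,t=P; u=cv2.undistortPoints(np.array([[px]],float),np.array(c['mtx']),np.array(c['D'])).ravel()
    return R.T@np.array([u[0],u[1],1]), -R.T@t
def at_z(P,px,z):
    d,o=ray(P,px); return o+d*(z-o[2])/d[2]
def at_depth(P,px,D):
    d,o=ray(P,px); x,y=int(px[0]),int(px[1]); w=D[y-2:y+3,x-2:x+3]; w=w[w>0]
    return o+d*np.median(w) if len(w) else None
def proj(P,X):
    c,R,t=P; return cv2.projectPoints(np.array(X,float).reshape(-1,1,3),cv2.Rodrigues(R)[0],t,np.array(c['mtx']),np.array(c['D']))[0].reshape(-1,2)
E
python3 - <<'E'
from h import *
np.set_printoptions(precision=1,suppress=True)
print(get_obs()['ee_pos'],get_obs()['orientation'])
for cam in ['top','scene']:
    P=pose(cam); im,D=cams.get_image(cam); cv2.imwrite(f'pics/{cam}1.png',im[:,:,::-1])
    np.savez(cam+'1.npz',im=im,D=D)
    for n in ['tub','pull_bar','marker','rail_end','tower','station','bay_stop','spice_jar','glass_jar','honey_jar','striped_mug','salt_shaker','oil_bottle']:
        for b in boxes_of(cam,n)[:2]:
            print(cam,n,round(b['score'],2),np.array(b['centre']),at_depth(P,b['centre'],D))
E
```

```text
[ 229.8 -580.6  221.9] [-3.1 -0.6  0. ]
top tub 0.83 [288.3 269.9] [444.3  15.7  36.6]
top pull_bar 0.63 [415.3 253.9] [ 465.5 -282.5  147.1]
top marker 0.38 [439.5 277.7] [ 409.8 -335.7  147.7]
top rail_end 0.78 [376.9 251.3] [ 488.5 -205.4   31.9]
top rail_end 0.24 [363.5 310.9] [ 338.6 -163.7   98.1]
top tower 0.77 [376.2 253.5] [ 482.9 -203.4   32.2]
top station 0.89 [376.7 252.4] [ 485.6 -204.7   32.6]
top station 0.64 [482.8 198.1] [ 602.9 -455.2  111.2]
top bay_stop 0.96 [377.6 252.1] [ 486.6 -207.2   30.8]
top spice_jar 0.7 [364.4 312.7] [ 334.3 -165.7   98.1]
top glass_jar 0.55 [481.2 200.5] [ 597.5 -451.5  109.4]
top glass_jar 0.18 [415.5 255.5] [ 461.6 -282.6  148.5]
top honey_jar 0.77 [293.8 213.7] [574.6  -1.2  92.4]
top striped_mug 0.95 [167.2 250.7] [497.5 319.3  28. ]
top salt_shaker 0.58 [342.4 204.6] [ 596.3 -119.3   88.4]
top oil_bottle 0.56 [443.5 170. ] [ 648.3 -344.3  202.6]
top oil_bottle 0.34 [438.2 276. ] [ 414.  -333.4  145. ]
scene tub 0.72 [348.6 236.3] [ 541.3 -222.6   23.3]
scene tub 0.65 [318.3 276.6] [468.   -5.6  39.6]
scene pull_bar 0.48 [389.2 204.2] [ 426.9 -255.   173.7]
scene rail_end 0.64 [350.5 234.8] [ 534.4 -222.9   32.2]
scene tower 0.96 [350.8 239.3] [ 531.8 -222.2   16.9]
scene station 0.79 [353.2 237.2] [ 527.3 -227.7   24.1]
scene station 0.4 [389.9 200.8] [ 464.  -313.5  142.5]
scene bay_stop 0.91 [352.  239.8] [ 527.9 -223.2   16.4]
scene spice_jar 0.58 [388.3 268.5] [ 336.8 -144.    57.5]
scene glass_jar 0.91 [382.1 182.3] [ 582.7 -438.5  106. ]
scene honey_jar 0.91 [287.3 255.9] [561.   18.8  75.4]
scene striped_mug 0.74 [221.7 331.5] [510.3 296.1  27.9]
scene salt_shaker 0.81 [311.5 240.3] [ 586.8 -105.6   48.5]
scene oil_bottle 0.86 [345.9 151.3] [ 663.6 -344.7  224.4]
```

```bash
python3 -c "
import cv2
a=cv2.imread('pics/top1.png')[150:350,130:530]; cv2.imwrite('pics/top1c.png',cv2.resize(a,(800,400),interpolation=cv2.INTER_CUBIC))
a=cv2.imread('pics/scene1.png')[130:360,180:480]; cv2.imwrite('pics/scene1c.png',cv2.resize(a,None,fx=2.6,fy=2.6,interpolation=cv2.INTER_CUBIC))"
```

```text
(no output)
```

View pics/top1c.png

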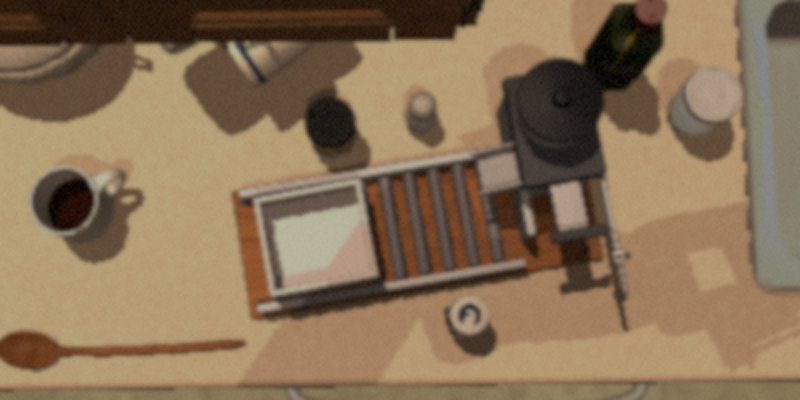

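View pics/scene1c.png

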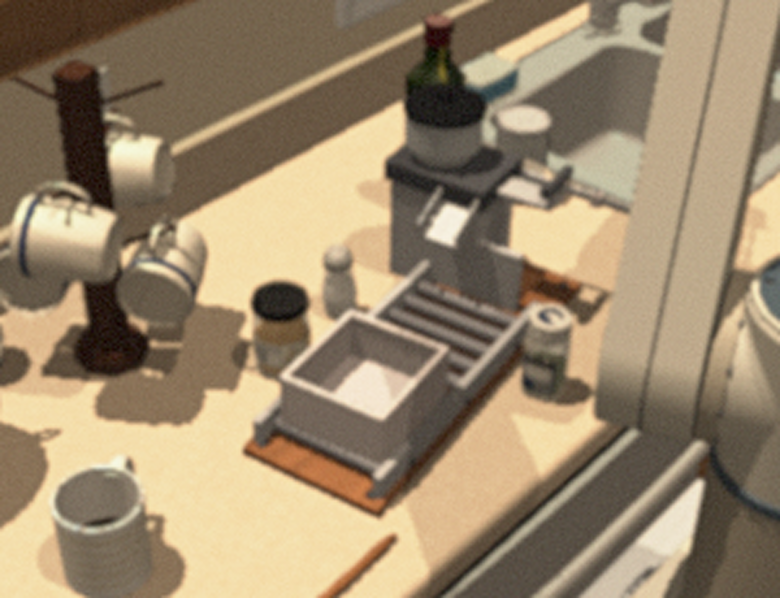

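The top crop shows the tub at the left of the track (rim corners at crop px (255,195), (362,180), (380,287), (268,305)). The bar is at about (580,237), the marker clip near (619,257) and the rail end at (626,328). The scene crop agrees, and the spice jar stands in front of the bay.

Run:
```python
from h import *
np.set_printoptions(precision=1,suppress=True)
P=pose('top'); f=lambda x,y,z: at_z(P,(x/2+130,y/2+150),z)
a,b=f(258,308,42),f(525,264,42); print('front guide',a,b,np.arctan2(*(a-b)[[0,1]]))
a,b=f(240,194,42),f(475,155,42); print('back guide',a,b,np.arctan2(*(a-b)[[0,1]]))
c=np.array([f(*p,94) for p in [(255,195),(362,180),(380,287),(268,305)]]); print('tub',c,c.mean(0))
print('bar',f(553,238,172),f(607,235,172),f(580,237,172)); print('marker',f(619,257,145)); print('rail',f(626,328,142), f(605,215,142))
o=get_obs(); print(Rn.from_rotvec(o['orientation']).as_matrix())
```

```text
front guide [360.8  87.5  42. ] [ 410.4 -240.7   42. ] -0.14995291362187296
back guide [502.  110.2  42. ] [ 547.3 -182.6   42. ] -0.15340662911248604
tub [[492.9  86.2  94. ]
 [509.4 -42.1  94. ]
 [381.  -62.   94. ]
 [361.5  70.5  94. ]] [436.2  13.1  94. ]
bar [ 428.2 -257.4  172. ] [ 430.8 -318.3  172. ] [ 428.9 -287.8  172. ]
marker [ 408.2 -336.2  145. ]
rail [ 327.4 -341.3  142. ] [ 457.3 -322.7  142. ]
[[ 0.9  0.4 -0. ]
 [ 0.4 -0.9  0. ]
 [-0.  -0.  -1. ]]
```

```bash
python3 -m creep '[0.1,0.37,0.04,0.7,0.1,0.37,0.04,0.7,0.1,0.37,0.04,0.7,0.1,0.37,0.04,0.7,0.1,0.37,0.04,0.7,0.1,0.37,0.04,0.7,0.1,0.37,0.04,0.7,0.1,0.37,0.04,0.7,0.1,0.37,0.04,0.7,0.1,0.37,0.04,0.7]' 0.4
python3 - <<'E'
from h import *
o=get_obs();R=Rn.from_rotvec(o['orientation']).as_matrix();print(o['ee_pos'],o['qpos'],'turn',0.15-np.arctan2(R[1,1],R[0,1]))
E
```

```text
t: 2.23
ee_pos: [330.2, -207.1, 263.2]
orientation: [-2.695, -1.614, -0.002]
ft_force: [0.5, -0.5, -0.1]
width: 35.5
grasp_force: 0.0
[ 330.24852573 -207.06246407  263.22867987] [-5.91524719e-01  5.02760413e-03  2.07127592e+00  1.38366797e-03
  1.06514247e+00 -1.00823826e-01] turn 0.6413711836389616
```

```bash
python3 -m creep '[0.088,0.339,0,0.64,0.088,0.339,0,0.64,0.088,0.339,0,0.64,0.088,0.339,0,0.64,0.088,0.339,0,0.64,0.088,0.339,0,0.64,0.088,0.339,0,0.64,0.088,0.339,0,0.64,0.088,0.339,-0.04,0.64,0.088,0.339,-0.06,0.64]'
python3 - <<'E'
from h import *
np.set_printoptions(precision=1,suppress=True)
o=get_obs();R=Rn.from_rotvec(o['orientation']).as_matrix();print(o['ee_pos'],o['qpos'],'turn',0.15-np.arctan2(R[1,1],R[0,1]))
P=pose('wrist'); im,D=cams.get_image('wrist'); cv2.imwrite('pics/w1.png',im[:,:,::-1])
for n in ['tub','station']:
    for b in boxes_of('wrist',n)[:2]: print(n,b['score'],b['centre'],at_depth(P,b['centre'],D))
E
```

```text
t: 3.07
ee_pos: [419.4, 131.0, 201.7]
orientation: [2.048, 2.381, 0.004]
ft_force: [-1.1, -0.9, -1.3]
width: 35.0
grasp_force: 0.0
[419.4 131.  201.7] [0.3 0.2 2.  0.  0.9 0.1] turn 9.844048878043798e-05
tub 0.64 [320.2, 324.1] [441.5  14.7  36.7]
station 0.71 [328.0, 258.8] [440.2  81.9  11.3]
```

View pics/w1.png

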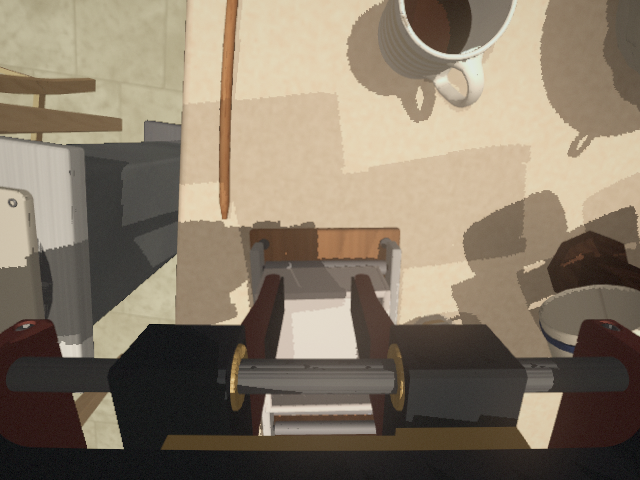

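Run:
```python
from h import *
np.set_printoptions(precision=0,suppress=True)
P=pose('wrist'); im,D=cams.get_image('wrist')
for r in range(224,312,4): print(r,D[r,320],at_depth(P,(320,r),D))
print(at_z(P,(258,245),42),at_z(P,(392,245),42))
```

```text
224 375.11276 [422. 113.  -0.]
228 366.69525 [422. 111.   9.]
232 364.6669 [423. 107.  11.]
236 366.91742 [424. 103.  11.]
240 368.78076 [424.  98.  12.]
244 369.45633 [425.  94.  11.]
248 370.8517 [426.  89.  11.]
252 373.03223 [426.  85.  11.]
256 372.84146 [427.  80.  12.]
260 356.6182 [427.  82.  28.]
264 353.29123 [427.  79.  32.]
268 343.9279 [427.  78.  43.]
272 333.84747 [427.  78.  53.]
276 323.4484 [427.  78.  63.]
280 316.03473 [427.  79.  73.]
284 305.98514 [427.  78.  81.]
288 299.48077 [427.  78.  89.]
292 293.83795 [427.  76.  93.]
296 296.90274 [428.  72.  93.]
300 360.90323 [433.  40.  37.]
304 361.4452 [434.  35.  37.]
308 363.27304 [434.  30.  37.]
[362.  93.  42.] [495. 113.  42.]
```

```bash
python3 -m creep '[0.005,0,-0.04,0,0.005,0,-0.08,0,0.005,0,-0.12,0,0.005,0,-0.15,0,0.005,0,-0.15,0,0.0065,-0.01,-0.15,0,0.008,-0.02,-0.15,0,0.0095,-0.03,-0.15,0,0.0105,-0.036,-0.15,0]'
python3 -m creep '[0.0015,-0.01,0,0,0.003,-0.02,0,0,0.0045,-0.03,0,0,0.006,-0.04,0,0,0.0075,-0.05,0,0,0.009,-0.06,0,0,0.0105,-0.07,0,0,0.012,-0.08,0,0,0.0135,-0.09,0,0,0.015,-0.1,0,0]'
```

```text
t: 4.02
ee_pos: [430.4, 90.6, 54.9]
orientation: [2.053, 2.374, 0.005]
ft_force: [-0.7, 0.3, -0.3]
width: 34.9
grasp_force: 0.1
t: 4.85
ee_pos: [443.5, -9.1, 52.6]
orientation: [-2.053, -2.377, 0.0]
ft_force: [-0.1, 0.4, 0.3]
width: 35.1
grasp_force: 0.3
```

```bash
python3 -m creep '[0.0012,-0.008,0,0,0.0024,-0.016,0,0,0.0036,-0.024,0,0,0.0048,-0.032,0,0,0.006,-0.04,0,0,0.0072,-0.048,0,0,0.0084,-0.056,0,0,0.0093,-0.062,0,0,0.01,-0.067,0,0,0.0106,-0.071,0,0]'
python3 - <<'E'
from h import *
np.set_printoptions(precision=1,suppress=True)
P=pose('wrist'); im,D=cams.get_image('wrist'); cv2.imwrite('pics/w2.png',im[:,:,::-1])
print(get_obs()['ft_force'])
for r in range(248,310,4): print(r,at_depth(P,(316,r),D))
E
```

```text
t: 5.68
ee_pos: [454.1, -79.7, 52.7]
orientation: [-2.054, -2.377, -0.0]
ft_force: [-0.8, 1.2, -0.4]
width: 35.1
grasp_force: 0.3
[ 0.3 -1.1  0.1]
248 [452.4 -69.1  11.5]
252 [452.8 -71.9  11. ]
256 [453.1 -74.3  11.7]
260 [452.7 -70.8  28.2]
264 [452.9 -72.4  30.7]
268 [453.2 -74.2  32.3]
272 [453.5 -76.5  32.7]
276 [453.9 -79.   32.6]
280 [454.3 -81.8  31.8]
284 [456.  -93.8  11. ]
288 [456.4 -96.5  11.2]
292 [456.8 -99.4  11. ]
296 [ 457.2 -102.2   11.3]
300 [455.9 -92.6  35.7]
304 [455.9 -92.8  40.4]
308 [455.9 -92.4  45.7]
```

View pics/w2.png

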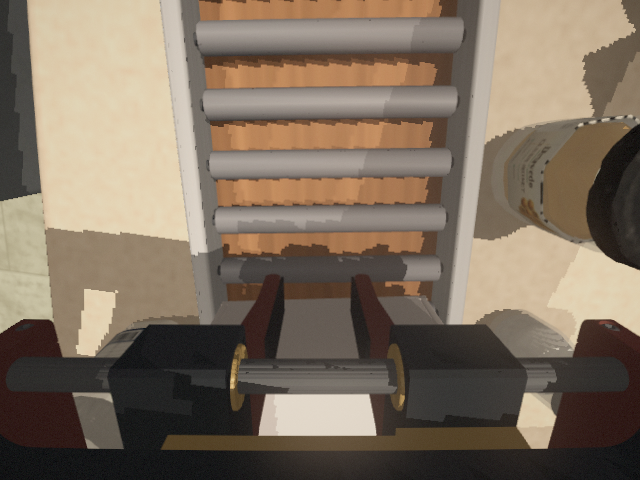

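The wrist view shows the tub's face just beyond the fingers at about row 300. That is y ≈ -92.6 at x ≈ 456, some 8 mm short of the stop, so I'll push the rest slowly.

```bash
python3 -m creep '[0.0003,-0.002,0,0,0.0006,-0.004,0,0,0.0009,-0.006,0,0,0.0011,-0.0075,0,0,0.0013,-0.0085,0,0]'; python3 -m creep '[0.0002,-0.001,0,0,0.0003,-0.002,0,0,0.0005,-0.003,0,0,0.0005,-0.003,0,0]';  python3 -m creep '[0.0002,-0.001,0,0,0.0003,-0.002,0,0,0.0005,-0.003,0,0,0.0005,-0.003,0,0]'
```

```text
t: 6.15
ee_pos: [455.3, -87.7, 52.7]
orientation: [-2.053, -2.378, 0.0]
ft_force: [-0.0, 0.7, 0.1]
width: 35.3
grasp_force: 0.2
t: 6.48
ee_pos: [455.9, -90.6, 52.6]
orientation: [-2.053, -2.377, -0.0]
ft_force: [-0.5, 0.2, 0.1]
width: 35.3
grasp_force: 0.6
t: 6.82
ee_pos: [457.5, -91.4, 52.8]
orientation: [-2.053, -2.378, -0.005]
ft_force: [6.1, 23.8, -0.4]
width: 35.2
grasp_force: 10.8
```

```bash
python3 -m creep '[-0.0015,0.01,0,0,-0.004,0.025,0,0,-0.004,0.025,0.04,0,-0.004,0.025,0.08,0,-0.004,0.025,0.12,0,-0.004,0.025,0.16,0,-0.004,0.025,0.2,0,-0.03,0,0.215,0,-0.04,-0.03,0.215,0]'
python3 -m creep '[0,-0.04,0,0,0,-0.08,0,0,0,-0.12,0,0,0,-0.16,0,0,0,-0.2,0,0,0,-0.24,0,0,0,-0.275,0,0,0,-0.275,0,0]'
python3 - <<'E'
from h import *
np.set_printoptions(precision=1,suppress=True)
print(get_obs()['ee_pos'])
P=pose('wrist'); im,D=cams.get_image('wrist'); cv2.imwrite('pics/w3.png',im[:,:,::-1]); np.savez('w3.npz',D=D,im=im,R=P[1],t=P[2])
for n in ['marker','pull_bar','tub','bay_stop','rail_end']:
    for b in boxes_of('wrist',n)[:2]: print(n,b['score'],b['centre'],at_depth(P,b['centre'],D))
E
```

```text
t: 7.57
ee_pos: [416.9, -123.6, 271.8]
orientation: [2.045, 2.376, 0.004]
ft_force: [0.8, -0.4, 0.1]
width: 35.3
grasp_force: 0.0
t: 8.23
ee_pos: [416.1, -404.3, 267.5]
orientation: [2.056, 2.372, -0.003]
ft_force: [-0.1, -0.0, -0.7]
width: 35.2
grasp_force: 0.0
[ 416.1 -404.3  267.5]
marker 0.63 [322.4, 153.1] [ 411.7 -339.5  145. ]
pull_bar 0.81 [388.2, 86.2] [ 454.6 -282.5  146.2]
pull_bar 0.47 [496.3, 84.4] [ 531.2 -271.3  159.3]
tub 0.68 [397.5, 18.4] [ 470.4 -201.3   37.2]
bay_stop 0.82 [494.0, 83.0] [ 529.3 -270.6  159. ]
rail_end 0.75 [492.4, 82.8] [ 528.  -270.7  159.2]
```

View pics/w3.png

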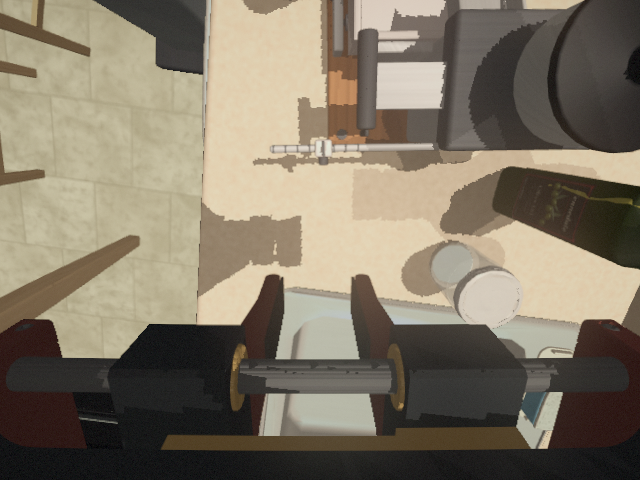

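Run:
```python
from h import *
np.set_printoptions(precision=1,suppress=True)
P=pose('wrist'); D=np.load('w3.npz')['D']; im=np.load('w3.npz')['im']
a,b=[at_z(P,p,172) for p in [(368,32),(368,128)]]; print(a,b,(a+b)/2, np.arctan2(-(b-a)[0],(b-a)[1]))
for r in (50,80,110): print(r,at_depth(P,(368,r),D))
m=at_z(P,(322.5,149),145); print('marker',m,at_depth(P,(322,149),D))
u=np.array([np.cos(.15),np.sin(.15),0]); v=np.array([-u[1],u[0],0]); c=(a+b)/2
print('dx,dy station marker-bar',(m-c)@u,(m-c)@v)
cv2.imwrite('pics/w3c.png',cv2.resize(im[100:180,260:400,::-1],None,fx=5,fy=5,interpolation=cv2.INTER_CUBIC))
o=get_obs();print('move',c-o['ee_pos'])
```

```text
[ 429.4 -247.6  172. ] [ 441.  -308.6  172. ] [ 435.2 -278.1  172. ] -2.9537685294997376
50 [ 430.8 -259.9  178.3]
80 [ 434.2 -278.1  178.2]
110 [ 437.9 -297.   178. ]
marker [ 411.2 -328.9  145. ] [ 410.8 -329.   145.3]
dx,dy station marker-bar -31.30726758211536 -46.685102796441434
move [ 18.8 119.2 -95.7]
```

View pics/w3c.png

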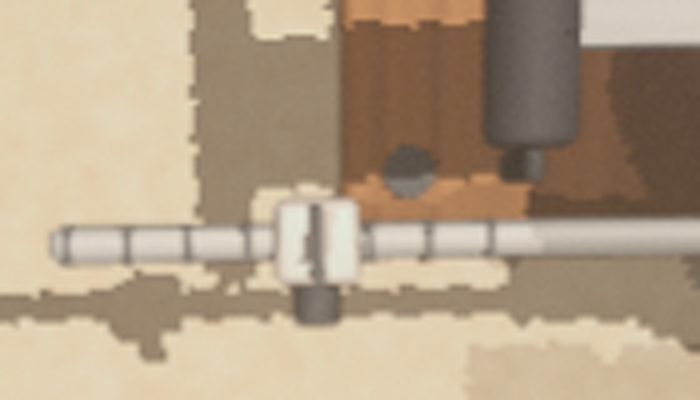

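```bash
python3 -m creep '[0.006,0.04,0,0,0.012,0.08,0,0,0.019,0.126,0,0,0.019,0.126,-0.03,0,0.019,0.126,-0.06,0,0.019,0.126,-0.085,0,0.019,0.126,-0.1,0,0.019,0.126,-0.11,0,0.019,0.126,-0.11,0]' 0.6
```

```text
t: 9.28
ee_pos: [434.4, -271.1, 156.2]
orientation: [-2.05, -2.377, 0.001]
ft_force: [0.0, -0.5, 0.3]
width: 52.8
grasp_force: 0.0
```

```bash
python3 -m creep '[0.001,-0.006,0,0,0.001,-0.006,0,0,0.001,-0.006,0,0,0.001,-0.006,0,0,0.001,-0.006,0,0,0.001,-0.006,0,0]' 0
```

```text
t: 9.78
ee_pos: [434.7, -279.0, 158.1]
orientation: [-2.051, -2.377, 0.004]
ft_force: [-19.2, -7.7, 12.5]
width: 16.4
grasp_force: 9.9
```

```bash
python3 -m creep '[0,0,0,0,0,0,0,0,0,0,0,0,0,0,0,0]'
python3 - <<'E'
from h import *
np.set_printoptions(precision=1,suppress=True)
P=pose('scene'); im,D=cams.get_image('scene'); cv2.imwrite('pics/s2.png',cv2.resize(im[150:310,250:450,::-1],None,fx=3.8,fy=3.8,interpolation=cv2.INTER_CUBIC))
np.savez('s2.npz',D=D)
for b in boxes_of('scene','tub')[:2]: print(b['score'],b['centre'],at_depth(P,b['centre'],D))
E
```

```text
t: 10.12
ee_pos: [433.3, -279.2, 158.1]
orientation: [-2.049, -2.376, 0.007]
ft_force: [-14.7, -5.3, 10.8]
width: 13.1
grasp_force: 30.0
0.75 [354.8, 241.4] [ 497.5 -197.9   39.3]
```

View pics/s2.png

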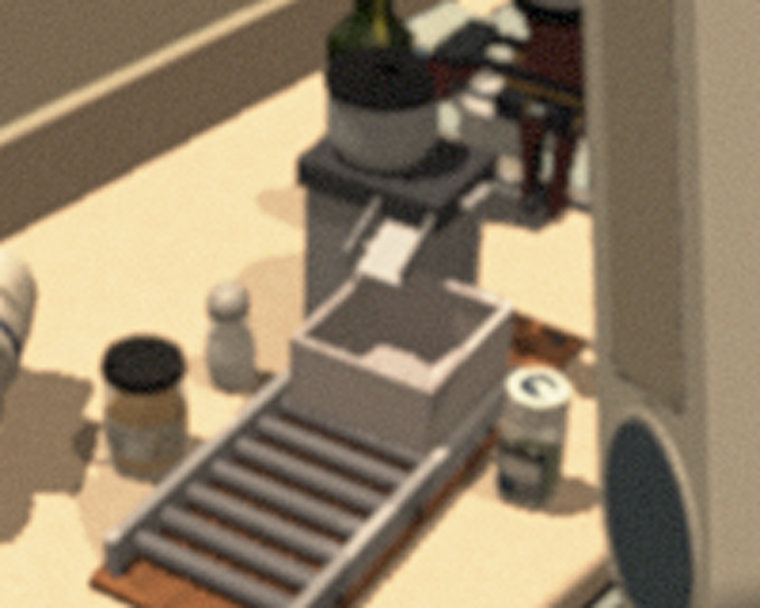

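The scene crop shows the tub under the chute with its end at the tower face (the rim reaches the chute at crop px ~(400,280)). The spice jar and shaker haven't moved, and the bar is gripped with 30 N. Pulling slowly.

```bash
python3 - <<'E'
from h import *
P=pose('scene'); D=np.load('s2.npz')['D']
for px in [(340,248),(347,251),(355,255)]: print(at_depth(P,px,D).round(1))
E
python3 -m creep '[-0.004,-0.0006,0.001,0,-0.008,-0.0012,0.001,0,-0.012,-0.0018,0.001,0,-0.016,-0.0024,0.001,0,-0.02,-0.003,0.001,0,-0.023,-0.0035,0.001,0,-0.026,-0.0039,0.001,0,-0.028,-0.0042,0.001,0,-0.03,-0.0045,0.001,0,-0.03,-0.0045,0.001,0]'
python3 - <<'E'
from h import *
np.set_printoptions(precision=1,suppress=True)
print(get_obs()['ee_pos'])
for cam in ['wrist','top']:
  P=pose(cam); im,D=cams.get_image(cam); np.savez(cam+'4.npz',D=D,im=im)
  if cam=='wrist': cv2.imwrite('pics/w4.png',im[:,:,::-1])
  else: cv2.imwrite('pics/t4.png',cv2.resize(im[215:325,350:490,::-1],None,fx=5,fy=5,interpolation=cv2.INTER_CUBIC))
  for n in ['marker','pull_bar']:
    for b in boxes_of(cam,n)[:2]: print(cam,n,b['score'],b['centre'],at_depth(P,b['centre'],D))
E
```

```text
[ 473.8 -100.9   80.8]
[ 452.  -105.3   79.2]
[ 426.4 -109.    76.7]
t: 11.05
ee_pos: [407.4, -283.5, 158.3]
orientation: [2.052, 2.376, 0.001]
ft_force: [6.9, -1.5, -11.4]
width: 13.0
grasp_force: 30.0
[ 407.4 -283.5  158.3]
wrist marker 0.38 [305.4, 358.4] [ 406.  -311.9  175.3]
wrist marker 0.31 [364.1, 290.0] [ 434.6 -284.   146. ]
wrist pull_bar 0.93 [363.5, 291.3] [ 434.4 -284.7  146.3]
wrist pull_bar 0.66 [497.5, 425.7] [ 596.5 -431.5   77.9]
```

View pics/t4.png

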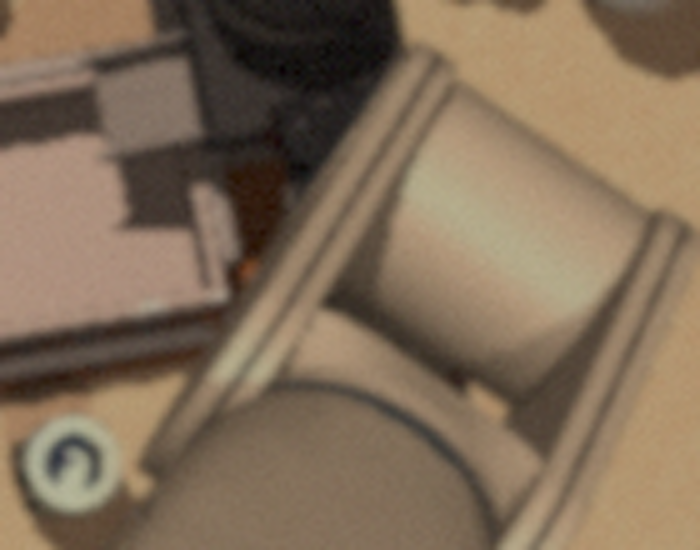

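The arm hides the bar and marker in the top view; the tub's end is visible near crop (225,240), at the stop. Checking the wrist view next.

View pics/w4.png

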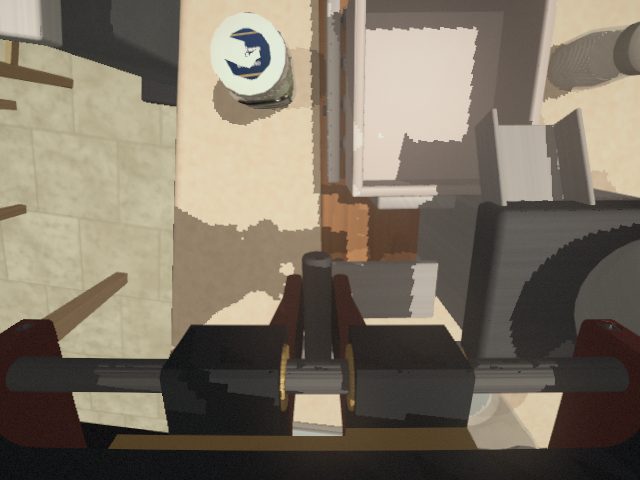

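Run:
```python
from h import *
np.set_printoptions(precision=1,suppress=True)
P=pose('wrist'); D=np.load('wrist4.npz')['D'];im=np.load('wrist4.npz')['im']
u=np.array([np.cos(.15),np.sin(.15),0]); v=np.array([-u[1],u[0],0])
for r in (270,300,330):
    row=D[r,285:350]; print(r,[int(x) for x in row[::3]])
m=np.array([411.5,-328.6,145]); b0=np.array([435,-278.1,172])
for px in [(317,270),(317,300),(317,330)]:
    q=at_z(P,px,172); print(q,(q-m)@u,(q-m)@v,'drawn',(q-b0)@u, at_depth(P,px,D))
t=np.array(get_obs()['ee_pos']); print((t-m)@u,(t-m)@v)
```

```text
270 [344, 344, 344, 345, 343, 344, 156, 154, 152, 154, 152, 153, 152, 153, 154, 155, 186, 186, 186, 185, 186, 185]
300 [146, 146, 146, 146, 146, 150, 154, 158, 159, 156, 157, 155, 156, 156, 160, 160, 150, 148, 145, 145, 146, 145]
330 [83, 124, 124, 123, 125, 127, 155, 166, 162, 160, 161, 161, 162, 162, 162, 166, 135, 127, 123, 124, 122, 86]
[ 405.3 -265.2  172. ] 3.303008452947338 63.61675100401123 drawn -27.479737568466415 [ 404.9 -262.7  178.2]
[ 407.5 -280.6  172. ] 3.2443091871700536 48.036057885993024 drawn -27.5384368342437 [ 407.1 -277.7  177.7]
[ 409.9 -297.   172. ] 3.182013761395253 31.501552177294972 drawn -27.6007322600185 [ 409.4 -293.4  177.8]
2.8774480966322264 45.267961849871675
```

```bash
python3 -m creep '[-0.001,-0.0002,0,0,-0.002,-0.0003,0,0,-0.003,-0.0005,0,0,-0.0036,-0.0005,0,0,-0.0036,-0.0005,0,0,-0.0036,-0.0005,0,0,-0.0036,-0.0005,0,0,-0.0036,-0.0005,0,0]'
python3 - <<'E'
from h import *
np.set_printoptions(precision=1,suppress=True)
P=pose('wrist'); im,D=cams.get_image('wrist')
u=np.array([np.cos(.15),np.sin(.15),0]);m=np.array([411.5,-328.6,145])
for r in (280,300,330):
    row=D[r,290:345]; e=np.where((row>151)&(row<170))[0]+290; c=(e.min()+e.max())/2
    print(c,(at_z(P,(c,r),172)-m)@u)
t=np.array(get_obs()['ee_pos']); print(t,(t-m)@u,(t-[433.3,-279.2,0])@u)
c=cams.get_image('scene')
P=pose('scene'); im,D=c
for px in [(340,248),(347,251),(355,255)]: print(at_depth(P,px,D).round(1))
for b in boxes_of('scene','marker')[:2]: print('scene marker',b)
E
```

```text
t: 12.02
ee_pos: [404.1, -284.0, 158.3]
orientation: [2.052, 2.376, 0.002]
ft_force: [6.8, -1.7, -11.7]
width: 13.0
grasp_force: 30.0
317.0 -0.26350533397093784
317.5 -0.06159932916464764
317.0 -0.3647711482944205
[ 404.1 -284.   158.3] -0.6877863330462705 -29.62523957624781
[ 473.7 -100.8   81. ]
[ 452.  -105.3   79.3]
[ 426.8 -109.7   76. ]
```

Run:
```python
from h import *
np.set_printoptions(precision=1,suppress=True)
P=pose('wrist'); im,D=cams.get_image('wrist')
u=np.array([np.cos(.15),np.sin(.15),0]); v=np.array([-u[1],u[0],0])
for c in (398,420):
  for r in range(176,216,3):
    q=at_depth(P,(c,r),D); print(c,r,q,round(q@v,1))
for p in [(550,205),(550,215),(600,215)]:
    q=at_depth(P,p,D); print(p,q,q@v)
```

```text
398 176 [ 464.4 -228.    37.1] -294.9
398 179 [ 464.9 -230.4   37.4] -297.3
398 182 [ 461.7 -231.5   51.7] -297.9
398 185 [ 457.8 -232.    68.7] -297.8
398 188 [ 451.8 -231.4   93.3] -296.4
398 191 [ 452.2 -233.4   93.5] -298.3
398 194 [ 452.6 -235.4   93.3] -300.4
398 197 [ 454.2 -238.    89. ] -303.2
398 200 [ 454.7 -240.1   88.9] -305.3
398 203 [ 455.1 -242.1   89.1] -307.4
398 206 [ 455.5 -244.1   89.1] -309.5
398 209 [ 456.5 -246.5   87.5] -312.0
398 212 [ 478.1 -262.6   11.3] -331.1
398 215 [ 478.7 -265.4   11.3] -334.0
420 176 [ 482.5 -225.3   37.1] -294.9
420 179 [ 482.8 -227.7   38.1] -297.2
420 182 [ 478.  -228.7   54.7] -297.5
420 185 [ 466.7 -227.5   91. ] -294.7
420 188 [ 466.5 -229.3   93.1] -296.4
420 191 [ 466.9 -231.3   93.2] -298.4
420 194 [ 467.4 -233.2   93.3] -300.5
420 197 [ 469.2 -235.8   89.1] -303.2
420 200 [ 469.6 -237.8   89.4] -305.3
420 203 [ 470.2 -239.8   89.2] -307.4
420 206 [ 470.6 -241.9   89.4] -309.5
420 209 [ 497.6 -256.7   11.9] -328.2
420 212 [ 498.4 -259.5   11.5] -331.1
420 215 [ 499.1 -262.4   11.3] -334.0
(550, 205) [ 518.  -222.2  148.1] -297.0806022079485
(550, 215) [ 511.9 -226.   158.7] -299.93639189313797
(600, 215) [ 536.9 -222.2  158.8] -299.95537708448325
```

The tub's rim runs straight into the 90 mm stop plate with no gap, so it is home, and the bar is at the mark and still gripped.

```bash
python3 -c "
from workcell import ticket
print(ticket.close_job())"
```

```text
the job is handed in; nothing more can be done
None
```

The job is handed in: the tub is home against the end stop, and the fingers hold the bar with 30 N within about 1 mm of the marker ridge by my measurements; the hand-in returned no verdict.

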